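# Snap the sprung bracelet bar back into its jewellery stand

### The job

Pick up the wooden bracelet bar and fit it back between the two brass cups of the jewellery stand: its long sprung pin goes in the open-topped cup, and pushing the bar towards that post presses the spring in until the short pin passes in front of the closed round cup and can be let out into it. Leave the bar seated level in both cups and let go, without ramming the stand (the spring itself takes about 8 N; keep every push on the stand below 20 N) and without shifting the mug, the jar or the clock.

Things in the scene. Friction and masses are not known exactly. Their poses are not given: they have to be found in the camera images.
- bar: Loose dark wooden bracelet bar, about 0.15 kg, lying on the table. Square part 22 x 22 x 110 mm, long along y, origin at its centre (11 mm above the table at the start), z up as it lies. At its +y end a brass collar (17 mm across, 3 mm thick) and the long sprung brass pin; at its -y end the short fixed brass pin. Both pins 10 mm across with round tips; 150 mm over all when free.
- sprung_tip (a point): Very tip of the sprung pin: 26 mm out of the square part, 81 mm from the bar's centre along +y when free. The pin slides up to 13 mm into the bar against a spring: 2 N to start, 0.43 N more per mm, about 7.6 N at its full 13 mm, then a hard stop.
- fixed_tip (a point): Very tip of the fixed pin: 14 mm out of the square part, 69 mm from the bar's centre along -y.
- stand: Fixed light-wood base of the jewellery stand, 110 x 215 mm, its top 16 mm above the table; origin under its centre on the table. Two wooden posts, 44 mm wide and 12 mm thick, stand on one strip (top 21 mm above the table) that is clamped along y up to 14 mm off centre, either way: this offset is not in the poses and must be felt or seen. y runs from the closed cup's post to the open cup's.
- open_cup (a point): Floor centre of the OPEN-TOPPED brass cup if the strip were centred (the true one is up to 14 mm off along y), 75 mm above the table. Its floor is the post's inner face. A U 14 mm wide inside, 8 mm deep along y, round bottom 7 mm below this point, flared lips up to 19 mm above; above them the plain face goes on to 40 mm: the sprung pin can be pressed there and slid down into the U.
- closed_cup (a point): Floor centre of the CLOSED round brass cup if the strip were centred (the true one is off along y as the other cup is), 75 mm above the table. Hole 14 mm across, 8 mm deep along y, opening towards the other post; ring 24 mm across; post top 16 mm above this point. The floors are exactly 147 mm apart: the bar must be pressed in 11 mm to pass the rim and stays pressed in 3 mm when fitted.
- mug: White mug, 76 mm across, 85 mm high; origin under its centre. Leave it alone.
- jar: Amber jar with a cap, 60 mm across, 55 mm high; origin under its centre. Leave it alone.
- clock: White bedside clock, 50 x 110 x 70 mm; origin under its centre. Leave it alone.
Mind the look-alikes: they are no part of the job. Of the things that look like the bar, the largest one is meant. Of the things shaped like the stand, the wood one is meant.

How it is judged:
By the outcome, as a careful person would: the job done as asked, in the order asked, and still so for the second after the job is handed in, with the robot touching nothing.
It also fails if it takes over 58 s, if anything falls off the work surface, if the arm or the gripper's body presses on something with over 40 N, if the wrist force passes 120 N, or if a joint passes its speed limit or range.

### The arm

A 6-joint arm with a two-finger parallel gripper is mounted at the origin on the work surface. World frame = base frame: x ahead of the robot, y to its left, z up, the work surface at z = 0. Lengths are in m, angles in rad, forces in N, time in s.
With the tool pointing down it reaches from about 0.25 to 0.8 m from the base axis. Payload 8.5 kg.
Tool frame: the origin (TCP) lies on the centre line of the jaws, within the pads' length; the fingertips stand 8 mm ahead of it and the grasp point (between the pads) lies 11 mm behind it; z points along the fingers, x is the direction in which the jaws open and shut, and the axes are right-handed (so a half turn about z gives the same grasp; the last joint's range is limited). The gripper opens to 85 mm and grips with 20 to 120 N. Pads are 22 mm wide; open, the fingers measure 114 mm over their backs; the gripper's body (76 mm by 85 mm) begins 54 mm behind the grasp point. The pads swing forward as they close: fully open they stand 13 mm farther back than shut.
Start: joints at [1.115, 0.238, -0.013, 1.319, 0, 1.571], TCP at [0.231, 0.471, 0.239] pointing down, gripper open.
Joint ranges: [-2.66, 2.66], [-1.03, 1.9], [-1.14, 1.46], [-1.82, 2.27], [-1.45, 1.34], [-3.14, 3.14]. Speed limits (rad/s): [2.22, 2.22, 2.79, 3.14, 3.14, 3.14].

### API

Orientations are given as [roll, pitch, yaw] about the fixed x, y, z axes, in that order (R = Rz(yaw) Ry(pitch) Rx(roll)).
In Python, from bench import sense, get_image, calibration, close_job, boxes_of, trace, place_of gives the robot as it stands.
- The arm moves only by the tool send_rows, never from a script. Its arguments are lists of equal length, an entry for each row: "dp": the shift along the tool's x, y, z in m, a list of three; "rot": the turn, a rotation vector about the tool's x, y, z in degrees, a list of three; "claw": the closure, from -1 (fully open) to 1 (shut). A call has 1 to 20 rows; each row is the pose to reach, as a shift and turn from the pose commanded when the call began, along the tool's axes at that moment; what a row does not reach only later rows make up. A row lasts 1/10 s, in which the tool goes at most 50 mm and 8.59 degrees, less where a joint would pass 70% of its speed; a pose out of reach is approached as far as the arm can. A call with a gripper value outside its range is refused whole. The fingers move at their own pace and stop on an object; "grip_force" is the grip in N (left out, the last holds). Time passes only in rows, so rows that repeat a pose let the fingers close. It gives the time, the measured TCP pose, the force and the opening at its end, in the units of the state.
- sense(): the state, without advancing time (a new reading comes with each control period).
- get_image(name): name is "side" or "top"; returns the picture (400x640x3 uint8, blue, green, red); there is no depth.
- calibration(name): a dict with "K" (3x3 intrinsics, pixels), "dist_coeffs" ([k1, k2, p1, p2, k3] as OpenCV has them; the pictures are not rectified), "xyz" and "rotation" of the camera in the world. Camera axes: x right, y up, looking along -z (the intrinsics and any distortion apply to the point x, -y, -z); pixel columns grow to the right and rows downward; lengths in m; the calibration is good to about 2 mm. A picture is of the moment at which its call begins. calibration takes no time and is no camera call.
- close_job(): hands the job in, once; it reports no verdict.
Trained networks look in the newest picture that a camera, given by its name, has taken for a name from the list of things; names that differ only in an ending like _2 or _b are one class to them, and where a whole thing is asked for, a point or a joint stands for the part that bears it (a point fixed in the world has none). Each returns a list of dicts, best first, with "conf" (0 to 1); they miss things now and then, are a little off and sometimes report something else, mostly with a low value. They report only what shows in the picture. A call takes as long as a camera call. They do not tell look-alikes from the thing itself.
- boxes_of(camera, target): "position" ([column, row] in pixels, amid what is visible of it).
- trace(camera, target): "region" (400x640 bool, what is visible of it) and "position" ([column, row] in pixels, amid what is visible of it).
- place_of(camera, target): "position" ([column, row] in pixels: a listed point, or the origin of a listed thing).
The state is a dict: "time_s": time; "joint_pos": joint angles; "joint_vel": joint speeds; "joint_efforts": joint torques, N m; "position": TCP position; "ee_rot": TCP orientation; "ft_force": force on the tool from outside, world axes, zero at the start; "moment": the same for the moment, N m; "gripper_width": opening from 0.0 (shut) to 1.0 (fully open).
Only numpy, scipy, OpenCV 4.12 (cv2) and the standard library are available. Lean on these libraries where they do the work, as an engineer would, in place of code of your own. Each camera call takes 0.05 s, during which the arm holds its last target. There are 200 camera calls.

## Working session

There is one attempt and no reset: what is moved stays moved. The work goes in short steps, Python scripts to look and compute and a tool call to move; the robot and the scene stay as the last step left them, time stands still between calls to the robot, and variables do not carry over. Pictures are saved under pics/ and viewed, about 8 in all and at most 12, crops included, and the job is handed in when it is done.

Besides the shell and the picture viewer there is one more tool, called after ">>>" in YAML: its name, and indented under it one key for each argument. send_rows: Moves the arm, as the interface text tells. Its arguments: {"type":"object","properties":{"dp":{"type":"array","items":{"type":"array","items":{"type":"number"}}},"rot":{"type":"array","items":{"type":"array","items":{"type":"number"}}},"claw":{"type":"array","items":{"type":"number"}},"grip_force":{"type":"number"}},"required":["dp","rot","claw"]}

```bash
mkdir -p pics; ls
cat > h.py <<'E'
import numpy as np, cv2
from bench import *
def cam(n):
    c=calibration(n); K=np.array(c["K"]); d=np.array(c["dist_coeffs"]); t=np.array(c["xyz"]); R=np.array(c["rotation"]); 
    if R.shape!=(3,3):
        from scipy.spatial.transform import Rotation as Ro
        R=Ro.from_euler('xyz',R).as_matrix()
    return K,d,t,R
def ray(n,p):
    K,d,t,R=cam(n); u=cv2.undistortPoints(np.array([[p]],float),K,d)[0,0]
    v=R@np.array([u[0],-u[1],-1]); return t,v/np.linalg.norm(v)
def atz(n,p,z):
    t,v=ray(n,p); return t+v*(z-t[2])/v[2]
def proj(n,X):
    K,d,t,R=cam(n); q=(np.atleast_2d(X)-t)@R; q=q*[1,-1,-1]
    return cv2.projectPoints(q,np.zeros(3),np.zeros(3),K,d)[0][:,0]
E
python3 - <<'E'
from h import *
for n in("side","top"):
    print(n,calibration(n)); im=get_image(n); cv2.imwrite(f"pics/{n}0.png",im)
    for t in("bar","stand","sprung_tip","fixed_tip","open_cup","closed_cup","mug","jar","clock"):
        for f in ("place_of",):
            print(t,[(np.round(r["position"]).tolist(),round(r["conf"],2)) for r in globals()[f](n,t)][:4])
print(sense())
E
```

```text
pics
side {'K': array([[361.76897745,   0.        , 316.30516753],
       [  0.        , 361.76897745, 200.6204872 ],
       [  0.        ,   0.        ,   1.        ]]), 'dist_coeffs': array([-0.05283259,  0.        ,  0.        ,  0.        ,  0.        ]), 'xyz': array([ 0.16631721, -0.60860039,  0.7701417 ]), 'rotation': array([ 0.78192165,  0.00451939, -0.5466325 ])}
bar [([354.0, 264.0], 0.83), ([313.0, 287.0], 0.83), ([384.0, 323.0], 0.63)]
stand [([199.0, 203.0], 0.96), ([279.0, 185.0], 0.81), ([264.0, 372.0], 0.68)]
sprung_tip [([403.0, 343.0], 0.58), ([350.0, 236.0], 0.51), ([316.0, 308.0], 0.51)]
fixed_tip [([370.0, 304.0], 0.95), ([309.0, 267.0], 0.79), ([362.0, 285.0], 0.62)]
open_cup [([244.0, 327.0], 0.97), ([178.0, 169.0], 0.75), ([261.0, 157.0], 0.61)]
closed_cup [([275.0, 395.0], 0.9), ([206.0, 196.0], 0.88), ([297.0, 182.0], 0.85)]
mug [([434.0, 229.0], 0.78)]
jar [([348.0, 151.0], 0.52)]
clock [([390.0, 191.0], 0.61)]
top {'K': array([[367.98843685,   0.        , 314.83847844],
       [  0.        , 367.98843685, 197.97950101],
       [  0.        ,   0.        , 
[... 834 characters left out ...]
.29)]
{'time_s': 1.0, 'joint_pos': array([ 1.11498822e+00,  2.38172117e-01, -1.35281704e-02,  1.31917092e+00,
        2.25779195e-05,  1.57081988e+00]), 'joint_vel': array([ 7.64742281e-04, -1.92557273e-04, -1.17366315e-03,  3.55440438e-05,
        1.74658179e-03, -3.24048955e-04]), 'joint_efforts': array([-1.18917378e-03, -5.38590932e+01,  3.46693361e+01,  2.72360972e-03,
       -1.16979922e-04,  1.49164418e-05]), 'position': array([0.23107235, 0.47136197, 0.23927987]), 'ee_rot': array([-3.14157008e+00,  7.48793558e-05,  1.11496467e+00]), 'ft_force': array([ 0.24162042, -1.04378845,  0.61043171]), 'moment': array([ 0.00443459, -0.01882879, -0.00333981]), 'gripper_width': 1.0006248169654395}
```

View pics/side0.png

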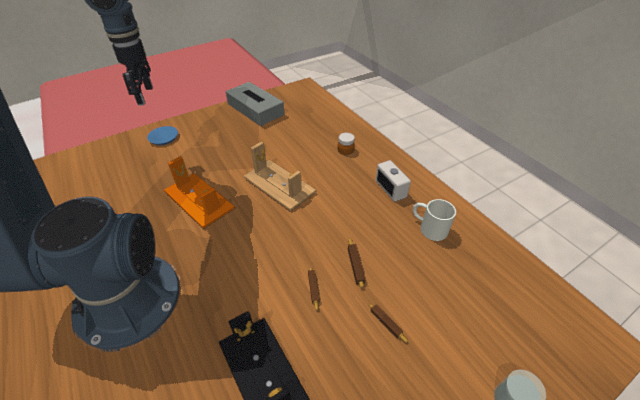

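View pics/top0.png

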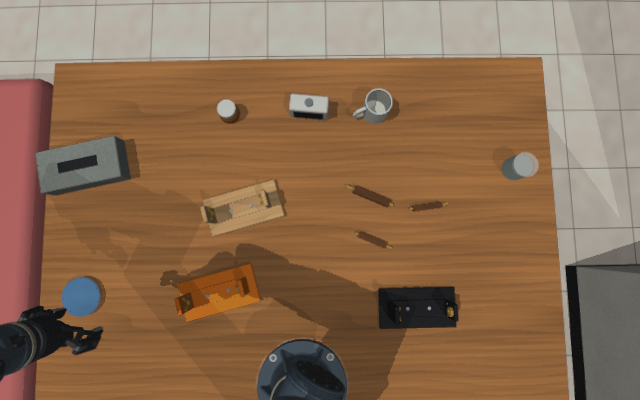

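The light-wood stand is at top (243,208), with its tall open post on the left; orange and black are look-alikes. Candidates for the bar at top: (370,195), (428,207), (374,240). I'll measure lengths and crop in close.

Run:
```python
from h import *
im=get_image("top")
c=cv2.resize(im[165:260,190:460],None,fx=2.9,fy=2.9,interpolation=cv2.INTER_CUBIC)
s=get_image("side"); d=cv2.resize(s[130:330,230:430],None,fx=2.9,fy=2.9,interpolation=cv2.INTER_CUBIC)
cv2.imwrite("pics/c1.png",c); cv2.imwrite("pics/c2.png",d)
for n in("top","side"):
  for r in trace(n,"bar"):
    m=r["region"]; 
    ys,xs=np.nonzero(m); P=np.array([atz(n,(x,y),0.011)[:2] for x,y in zip(xs,ys)]); mu=P.mean(0); w,v=np.linalg.eigh(np.cov(P.T)); a=v[:,1]; q=(P-mu)@a; b=(P-mu)@v[:,0]
    print(n,np.round(r["position"]),round(r["conf"],2),mu.round(4),"L",(np.ptp(q)*1e3).round(1),"W",(np.ptp(b)*1e3).round(1),"ends",(mu+a*q.min()).round(4),(mu+a*q.max()).round(4))
for p in [(346,186),(394,205),(409,209),(447,205),(356,232),(391,248)]: print(p,atz("top",p,.011).round(4))
print("cups top/side")
from itertools import product
for nm,a,b in(("open",(212,212),(261,157)),("closed",(265,198),(297,182))):
    print(nm,atz("top",a,.075),atz("side",b,.075))
```

```text
top [370. 194.] 0.79 [ 0.5274 -0.2016] L 131.8 W 25.9 ends [ 0.5027 -0.259 ] [ 0.5547 -0.1379]
top [427. 207.] 0.64 [ 0.494  -0.3674] L 110.0 W 18.0 ends [ 0.5016 -0.424 ] [ 0.4869 -0.315 ]
top [373. 239.] 0.54 [ 0.3994 -0.2071] L 108.3 W 18.5 ends [ 0.3766 -0.2592] [ 0.42 -0.16]
side [386. 321.] 0.9 [ 0.491  -0.3699] L 102.8 W 24.2 ends [ 0.4979 -0.4228] [ 0.4846 -0.3209]
side [314. 288.] 0.76 [ 0.3957 -0.2127] L 110.5 W 17.2 ends [ 0.3742 -0.2618] [ 0.4185 -0.1606]
side [355. 263.] 0.7 [ 0.5246 -0.2056] L 145.6 W 26.1 ends [ 0.4974 -0.2666] [ 0.5568 -0.1337]
side [350. 144.] 0.47 [0.7917 0.224 ] L 125.6 W 56.2 ends [0.7558 0.1749] [0.8299 0.2763]
(346, 186) [ 0.5543 -0.1349  0.011 ]
(394, 205) [ 0.497  -0.2723  0.011 ]
(409, 209) [ 0.4848 -0.3153  0.011 ]
(447, 205) [ 0.4948 -0.4262  0.011 ]
(356, 232) [ 0.421  -0.1604  0.011 ]
(391, 248) [ 0.3741 -0.2592  0.011 ]
cups top/side
open [0.47961027 0.23498037 0.075     ] [0.47567435 0.23428253 0.075     ]
closed [0.51567044 0.09157989 0.075     ] [0.51446365 0.07566218 0.075     ]
```

View pics/c1.png

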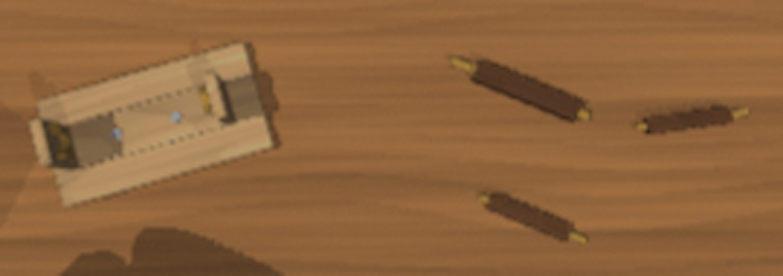

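View pics/c2.png

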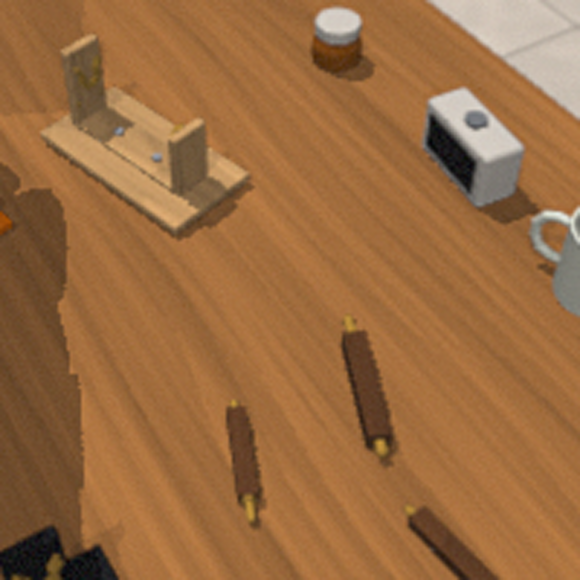

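```bash
cat > fit.py <<'E'
from h import *
from scipy.optimize import minimize
S=4
def box(x0,x1,y0,y1,z0,z1): return np.array([[x,y,z] for x in(x0,x1) for y in(y0,y1) for z in(z0,z1)])
def parts(off): return [box(-.055,.055,-.1075,.1075,0,.016),box(-.022,.022,.0735+off,.0855+off,.016,.115),box(-.022,.022,-.0855+off,-.0735+off,.016,.091)]
def pose(p,P):
    c,s=np.cos(p[2]),np.sin(p[2]); return P@np.array([[c,-s,0],[s,c,0],[0,0,1]]).T+[p[0],p[1],0]
def sil(n,Bs,shape=(400,640)):
    m=np.zeros((shape[0]*S,shape[1]*S),np.uint8)
    for B in Bs:
        h=cv2.convexHull((proj(n,B)*S+S/2).astype(np.float32)).round().astype(np.int32); cv2.fillPoly(m,[h],1)
    return cv2.resize(m.astype(np.float32),(shape[1],shape[0]),interpolation=cv2.INTER_AREA)
def iou(a,b): return np.minimum(a,b).sum()/np.maximum(a,b).sum()
E
python3 - <<'E'
from fit import *
M={}
ims={n:get_image(n) for n in("top","side")}
for n,c in(("top",(243,208)),("side",(279,180))):
    rs=trace(n,"stand"); r=min(rs,key=lambda r:np.hypot(*(np.array(r["position"])-c))); M[n]=r["region"].astype(np.float32); print(n,r["position"],r["conf"],M[n].sum())
np.savez("stand.npz",**M)
f=lambda p,ns: -sum(iou(M[n],sil(n,[pose(p,B) for B in parts(p[3])])) for n in ns)
for ns in(("top",),("side",),("top","side")):
    best=None
    for o in(-.008,0,.008):
        x0=np.array([.50,.155,.25,o]); s=np.vstack([x0]+[x0+d for d in np.diag([.01,.01,.1,.008])])
        r=minimize(f,x0,args=(ns,),method="Nelder-Mead",options=dict(initial_simplex=s,xatol=1e-4,fatol=1e-4,maxiter=250))
        if best is None or r.fun<best.fun: best=r
    print(ns,best.x.round(4),best.fun)
# bar: dark body mask
for n,c in(("top",(370,195)),("side",(355,263))):
    im=ims[n]; reg=np.zeros((400,640),np.uint8); cv2.circle(reg,c,34,1,-1)
    dark=((im.max(2)<95)&(reg>0)).astype(np.uint8); k,l,st,ce=cv2.connectedComponentsWithStats(dark); i=1+np.argmax(st[1:,4])
    ys,xs=np.nonzero(l==i); P=np.array([atz(n,(x,y),.015)[:2] for x,y in zip(xs,ys)]); mu=P.mean(0); w,v=np.linalg.eigh(np.cov(P.T)); a=v[:,1]*np.sign(v[1,1]); q=(P-mu)@a; b=(P-mu)@v[:,0]
    print(n,len(xs),mu.round(4),"yaw",np.degrees(np.arctan2(-a[0],a[1])).round(2),np.ptp(q),np.ptp(b),(mu+a*q.min()).round(4),(mu+a*q.max()).round(4))
a=cv2.resize(ims["top"][175:217,335:405],None,fx=8,fy=8,interpolation=cv2.INTER_CUBIC)[:,:560]
b=cv2.resize(ims["side"][230:300,335:385],None,fx=4.8,fy=4.8,interpolation=cv2.INTER_CUBIC)
b=b[:336]; print(a.shape,b.shape); cv2.imwrite("pics/c3.png",np.hstack([a,b]))
E
```

```text
top [244.7, 208.1] 0.75 2908.0
side [277.8, 181.4] 0.88 2079.0
('top',) [0.4975 0.1653 0.2688 0.0036] -0.9668719172477722
('side',) [0.4966 0.1705 0.2837 0.0025] -0.9193557500839233Traceback (most recent call last):
  File "<stdin>", line 12, in <module>
    res = _minimize_neldermead(fun, x0, args, callback, bounds=bounds,
                               **options)
    fxcc = func(xcc)
    fx = function(np.copy(x), *(wrapper_args + args))
  File "<stdin>", line 7, in <lambda>
  File "<stdin>", line 7, in <genexpr>
  File "fit.py", line 11, in sil
    h=cv2.convexHull((proj(n,B)*S+S/2).astype(np.float32)).round().astype(np.int32); cv2.fillPoly(m,[h],1)
                      ~~~~^^^^^
  File "h.py", line 15, in proj
    K,d,t,R=cam(n); q=(np.atleast_2d(X)-t)@R; q=q*[1,-1,-1]
            ~~~^^^
  File "h.py", line 4, in cam
    c=calibration(n); K=np.array(c["K"]); d=np.array(c["dist_coeffs"]); t=np.array(c["xyz"]); R=np.array(c["rotation"]);
ValueError: time passes only in moves, steps and waits
```

```bash
sed -i 's/^def cam/from functools import lru_cache\n@lru_cache(None)\ndef cam/' h.py
cat > bar.py <<'E'
from fit import *
E
python3 - <<'E'
from fit import *
M=dict(np.load("stand.npz"))
f=lambda p,ns: -sum(iou(M[n],sil(n,[pose(p,B) for B in parts(p[3])])) for n in ns)
x0=np.array([.497,.167,.272,.003]); s=np.vstack([x0]+[x0+d for d in np.diag([.01,.01,.1,.008])])
r=minimize(f,x0,args=(("top","side"),),method="Nelder-Mead",options=dict(initial_simplex=s,xatol=1e-4,fatol=1e-4,maxiter=250)); print(r.x.round(4),r.fun)
ims={n:get_image(n) for n in("top","side")}
for n,c in(("top",(370,195)),("side",(355,263))):
    im=ims[n]; reg=np.zeros((400,640),np.uint8); cv2.circle(reg,c,34,1,-1)
    dark=((im.max(2)<95)&(reg>0)).astype(np.uint8); k,l,st,ce=cv2.connectedComponentsWithStats(dark); i=1+np.argmax(st[1:,4])
    ys,xs=np.nonzero(l==i); P=np.array([atz(n,(x,y),.015)[:2] for x,y in zip(xs,ys)]); mu=P.mean(0); w,v=np.linalg.eigh(np.cov(P.T)); a=v[:,1]*np.sign(v[1,1]); q=(P-mu)@a; b=(P-mu)@v[:,0]
    print(n,len(xs),mu.round(4),"yaw",np.degrees(np.arctan2(-a[0],a[1])).round(2),np.ptp(q),np.ptp(b),(mu+a*q.min()).round(4),(mu+a*q.max()).round(4))
a=cv2.resize(ims["top"][175:217,335:405],None,fx=8,fy=8,interpolation=cv2.INTER_CUBIC)
b=cv2.resize(ims["side"][230:300,335:385],None,fx=4.8,fy=4.8,interpolation=cv2.INTER_CUBIC)
cv2.imwrite("pics/c3.png",np.hstack([a,b]))
E
```

```text
[0.4979 0.1663 0.2779 0.0063] -1.8689885139465332
top 328 [ 0.5243 -0.2077] yaw -23.01 0.11476366027285922 0.025833290668143105 [ 0.5019 -0.2604] [ 0.5467 -0.1548]
side 278 [ 0.5206 -0.2112] yaw -22.38 0.12100885744703518 0.025616155845242843 [ 0.4986 -0.2647] [ 0.5447 -0.1528]
```

View pics/c3.png

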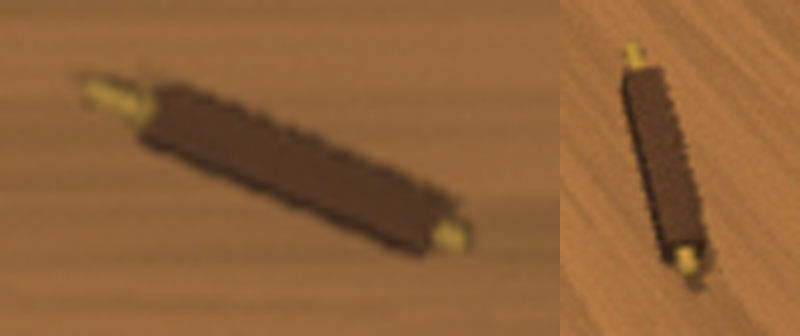

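The largest bar is at top (370,195). Its sprung pin with the collar is the upper-left (+y) end, and the fixed pin is the lower-right one. Next I'll work out the move to hover over it.

```bash
cat > go.py <<'E'
import sys
from h import *
from scipy.spatial.transform import Rotation as Ro
# usage: x y z yawdeg -> dp, rot in tool axes
def go(x,y,z,yaw,s=None):
    s=s or sense(); R=Ro.from_euler('xyz',s["ee_rot"]); T=Ro.from_euler('xyz',[np.pi,0,np.radians(yaw)])
    dp=R.inv().apply(np.array([x,y,z])-s["position"]); rv=np.degrees((R.inv()*T).as_rotvec())
    print("t",round(s["time_s"],2),"pos",s["position"].round(4),"rpy",np.degrees(s["ee_rot"]).round(2),"F",s["ft_force"].round(2),"w",round(s["gripper_width"],3)); print("dp",dp.round(4).tolist(),"rot",rv.round(2).tolist())
if __name__=="__main__": go(*map(float,sys.argv[1:5]))
E
python3 go.py .5225 -.2085 .12 -22.9
```

```text
t 1.5 pos [0.2311 0.4714 0.2393] rpy [1.800e+02 1.000e-02 6.388e+01] F [-0.22  0.27  0.71] w 1.002
dp [-0.4822, 0.5609, 0.1193] rot [0.01, 0.0, 86.78]
```

>>> send_rows:
  dp:
    - [-0.482, 0.561, 0]
    - [-0.482, 0.561, 0]
    - [-0.482, 0.561, 0]
    - [-0.482, 0.561, 0]
    - [-0.482, 0.561, 0]
    - [-0.482, 0.561, 0]
    - [-0.482, 0.561, 0]
    - [-0.482, 0.561, 0]
    - [-0.482, 0.561, 0]
    - [-0.482, 0.561, 0]
    - [-0.482, 0.561, 0]
    - [-0.482, 0.561, 0]
    - [-0.482, 0.561, 0]
    - [-0.482, 0.561, 0]
    - [-0.482, 0.561, 0.04]
    - [-0.482, 0.561, 0.08]
    - [-0.482, 0.561, 0.119]
    - [-0.482, 0.561, 0.119]
    - [-0.482, 0.561, 0.119]
  rot:
    - [0, 0, 86.8]
    - [0, 0, 86.8]
    - [0, 0, 86.8]
    - [0, 0, 86.8]
    - [0, 0, 86.8]
    - [0, 0, 86.8]
    - [0, 0, 86.8]
    - [0, 0, 86.8]
    - [0, 0, 86.8]
    - [0, 0, 86.8]
    - [0, 0, 86.8]
    - [0, 0, 86.8]
    - [0, 0, 86.8]
    - [0, 0, 86.8]
    - [0, 0, 86.8]
    - [0, 0, 86.8]
    - [0, 0, 86.8]
    - [0, 0, 86.8]
    - [0, 0, 86.8]
  claw: [-1, -1, -1, -1, -1, -1, -1, -1, -1, -1, -1, -1, -1, -1, -1, -1, -1, -1, -1]
  grip_force: 40

```text
time_s: 3.4
position: [0.5225, -0.2083, 0.1209]
ee_rot: [3.141, 0.001, -0.4]
ft_force: [-0.2, 0.5, 0.2]
gripper_width: 1.0
```

```bash
python3 go.py .5225 -.2085 .010 -22.9
python3 - <<'E'
from h import *
a=get_image("top")[140:240,310:440]; b=get_image("side")[190:310,290:410]
cv2.imwrite("pics/c4.png",np.hstack([cv2.resize(a,(400,308)),cv2.resize(b,(308,308))]))
E
```

```text
t 3.4 pos [ 0.5225 -0.2083  0.1209] rpy [ 1.7999e+02  5.0000e-02 -2.2910e+01] F [-0.18  0.5   0.22] w 1.0
dp [0.0002, 0.0002, 0.1109] rot [0.01, 0.05, -0.01]
```

View pics/c4.png

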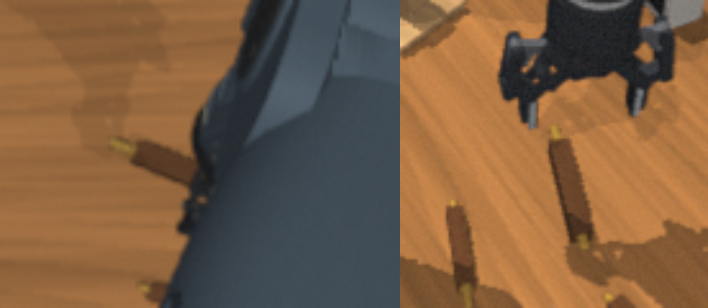

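The jaws straddle the bar about its middle: in the side half the bar runs (555,130)-(585,245) and lies between the finger lines. Descend and grip.

>>> send_rows:
  dp:
    - [0, 0, 0.05]
    - [0, 0, 0.09]
    - [0, 0, 0.11]
    - [0, 0, 0.11]
    - [0, 0, 0.11]
    - [0, 0, 0.11]
    - [0, 0, 0.11]
    - [0, 0, 0.11]
    - [0, 0, 0.11]
    - [0, 0, 0.11]
    - [0, 0, 0.11]
    - [0, 0, 0.11]
    - [0, 0, 0.11]
    - [0, 0, 0.11]
    - [0, 0, 0.11]
    - [0, 0, 0.11]
    - [0, 0, 0.11]
    - [0, 0, 0.11]
  rot:
    - [0, 0, 0]
    - [0, 0, 0]
    - [0, 0, 0]
    - [0, 0, 0]
    - [0, 0, 0]
    - [0, 0, 0]
    - [0, 0, 0]
    - [0, 0, 0]
    - [0, 0, 0]
    - [0, 0, 0]
    - [0, 0, 0]
    - [0, 0, 0]
    - [0, 0, 0]
    - [0, 0, 0]
    - [0, 0, 0]
    - [0, 0, 0]
    - [0, 0, 0]
    - [0, 0, 0]
  claw: [-1, -1, -1, -1, 1, 1, 1, 1, 1, 1, 1, 1, 1, 1, 1, 1, 1, 1]
  grip_force: 40

```text
time_s: 5.3
position: [0.5233, -0.2087, 0.0115]
ee_rot: [3.142, -0.002, -0.4]
ft_force: [-1.1, 0.5, 7.0]
gripper_width: 0.246
```

```bash
python3 go.py .5009 .155 .17 15.6
```

```text
t 5.3 pos [ 0.5233 -0.2087  0.0115] rpy [ 1.800e+02 -1.000e-01 -2.292e+01] F [-1.09  0.53  7.01] w 0.246
dp [-0.162, -0.3262, -0.1588] rot [0.04, -0.1, -38.52]
```

>>> send_rows:
  dp:
    - [0, 0, -0.02]
    - [0, 0, -0.06]
    - [0, 0, -0.1]
    - [0, 0, -0.14]
    - [0, 0, -0.16]
    - [-0.016, -0.032, -0.16]
    - [-0.032, -0.065, -0.16]
    - [-0.049, -0.098, -0.16]
    - [-0.065, -0.13, -0.16]
    - [-0.081, -0.163, -0.16]
    - [-0.097, -0.196, -0.16]
    - [-0.113, -0.228, -0.16]
    - [-0.13, -0.261, -0.16]
    - [-0.146, -0.294, -0.16]
    - [-0.162, -0.326, -0.16]
    - [-0.162, -0.326, -0.16]
    - [-0.162, -0.326, -0.16]
    - [-0.162, -0.326, -0.16]
  rot:
    - [0, 0, 0]
    - [0, 0, 0]
    - [0, 0, 0]
    - [0, 0, 0]
    - [0, 0, 0]
    - [0, 0, -4]
    - [0, 0, -8]
    - [0, 0, -12]
    - [0, 0, -16]
    - [0, 0, -20]
    - [0, 0, -24]
    - [0, 0, -28]
    - [0, 0, -32]
    - [0, 0, -36]
    - [0, -0.1, -38.5]
    - [0, -0.1, -38.5]
    - [0, -0.1, -38.5]
    - [0, -0.1, -38.5]
  claw: [1, 1, 1, 1, 1, 1, 1, 1, 1, 1, 1, 1, 1, 1, 1, 1, 1, 1]
  grip_force: 60

```text
time_s: 7.1
position: [0.5002, 0.1543, 0.1703]
ee_rot: [-3.141, 0.002, 0.271]
ft_force: [-0.4, -0.6, -1.4]
gripper_width: 0.242
```

```bash
python3 go.py .5009 .155 .17 15.6
python3 - <<'E'
from h import *
a=get_image("top"); b=get_image("side")
cv2.imwrite("pics/c5.png",np.hstack([cv2.resize(a[155:255,175:305],(494,380),interpolation=cv2.INTER_CUBIC),cv2.resize(b[115:215,225:325],(380,380),interpolation=cv2.INTER_CUBIC)])[:,:])
for n in("top","side"):
  for t in("sprung_tip","fixed_tip","bar","open_cup","closed_cup"):
    print(n,t,[(np.round(r["position"],1).tolist(),round(r["conf"],2)) for r in place_of(n,t)][:5])
def st(y,z,p=(.4975,.167,.272)): return [p[0]-y*np.sin(p[2]),p[1]+y*np.cos(p[2]),z]
s=sense(); z=s["position"][2]; yaw=s["ee_rot"][2]; P=s["position"]
u=np.array([-np.sin(yaw),np.cos(yaw),0])
for n in("top","side"): print(n,"pred sprung",proj(n,P+.081*u),"fixed",proj(n,P-.069*u),"open",proj(n,st(.0785,.075)),"closed",proj(n,st(-.0685,.075)))
E
```

```text
t 7.1 pos [0.5002 0.1543 0.1703] rpy [-1.7999e+02  1.1000e-01  1.5540e+01] F [-0.44 -0.55 -1.36] w 0.242
dp [0.0008, -0.0005, 0.0003] rot [-0.01, 0.11, -0.06]
top sprung_tip []
top fixed_tip [([259.3, 191.5], 0.69), ([359.1, 232.9], 0.66), ([210.4, 213.1], 0.65), ([408.7, 210.0], 0.55)]
top bar [([373.1, 235.9], 0.72), ([232.3, 199.4], 0.68), ([427.5, 207.9], 0.68), ([369.4, 111.1], 0.66)]
top open_cup [([209.2, 214.8], 0.98), ([396.8, 311.4], 0.91)]
top closed_cup [([450.7, 309.0], 0.87), ([241.5, 288.9], 0.84), ([266.2, 197.1], 0.68)]
side sprung_tip [([404.7, 340.2], 0.44), ([316.5, 309.6], 0.42)]
side fixed_tip [([367.5, 302.4], 0.96), ([292.7, 149.4], 0.62), ([309.1, 266.0], 0.59), ([278.6, 185.5], 0.57)]
side bar [([314.7, 287.3], 0.75), ([387.2, 319.8], 0.62), ([276.2, 145.1], 0.59), ([262.8, 155.3], 0.52)]
side open_cup [([243.0, 325.8], 0.86), ([178.2, 168.8], 0.59), ([262.2, 157.5], 0.58), ([278.0, 187.5], 0.17)]
side closed_cup [([275.9, 396.1], 0.7), ([295.2, 182.3], 0.58), ([207.4, 197.8], 0.58)]
top pred sprung [[202.18767906 209.74653699]] fixed [[261.21866021 192.57709162]] open [[209.16392746 213.22044011]] closed [[261.52198658 197.96336745]]
side pred sprung [[258.47589108 131.0469904 ]] fixed [[294.63962827 152.53948458]] open [[260.07341608 155.49867578]] closed [[293.17347659 176.8140226 ]]
```

View pics/c5.png

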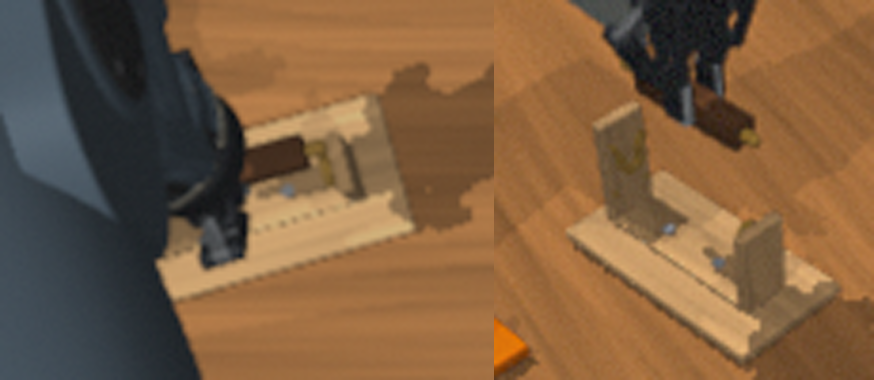

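>>> send_rows:
  dp:
    - [0.0008, 0, 0.02]
    - [0.0008, 0, 0.045]
    - [0.0008, 0, 0.06]
    - [0.0008, 0, 0.066]
    - [0.0008, 0, 0.066]
    - [0.0008, 0, 0.066]
    - [0.0008, 0, 0.066]
  rot:
    - [0, 0.1, -0.2]
    - [0, 0.1, -0.2]
    - [0, 0.1, -0.2]
    - [0, 0.1, -0.2]
    - [0, 0.1, -0.2]
    - [0, 0.1, -0.2]
    - [0, 0.1, -0.2]
  claw: [1, 1, 1, 1, 1, 1, 1]

```text
time_s: 8.4
position: [0.5016, 0.1554, 0.1052]
ee_rot: [-3.141, -0.002, 0.276]
ft_force: [0.6, 0.5, -0.9]
gripper_width: 0.244
```

>>> send_rows:
  dp:
    - [0, -0.002, 0]
    - [0, -0.004, 0]
    - [0, -0.006, 0]
    - [0, -0.007, 0]
    - [0, -0.007, 0]
    - [0, -0.007, 0]
  rot:
    - [0, 0, 0]
    - [0, 0, 0]
    - [0, 0, 0]
    - [0, 0, 0]
    - [0, 0, 0]
    - [0, 0, 0]
  claw: [1, 1, 1, 1, 1, 1]

```text
time_s: 9.0
position: [0.4992, 0.1618, 0.1044]
ee_rot: [-3.141, -0.0, 0.275]
ft_force: [0.4, -2.0, 0.2]
gripper_width: 0.238
```

```bash
cat > st.py <<'E'
from h import *
p=(.4977,.166,.274)
s=sense(); d=s["position"][:2]-p[:2]; F=s["ft_force"]; c,n=np.cos(p[2]),np.sin(p[2])
print("t",round(s["time_s"],2),"stand x %.4f y %.4f z %.4f"%(d[0]*c+d[1]*n,-d[0]*n+d[1]*c,s["position"][2]),"F stand",round(F[0]*c+F[1]*n,2),round(-F[0]*n+F[1]*c,2),round(F[2],2),"M",s["moment"].round(2),"rpy",np.degrees(s["ee_rot"]).round(2),"w",round(s["gripper_width"],3))
E
python3 st.py
```

```text
t 9.0 stand x 0.0003 y -0.0044 z 0.1044 F stand -0.16 -2.05 0.17 M [-0.41 -0.17 -0.02] rpy [-1.7999e+02 -2.0000e-02  1.5780e+01] w 0.238
```

>>> send_rows:
  dp:
    - [0, -0.002, 0]
    - [0, -0.004, 0]
    - [0, -0.004, 0]
    - [0, -0.004, 0]
    - [0, -0.004, 0]
  rot:
    - [0, 0, 0]
    - [0, 0, 0]
    - [0, 0, 0]
    - [0, 0, 0]
    - [0, 0, 0]
  claw: [1, 1, 1, 1, 1]

```text
time_s: 9.5
position: [0.4981, 0.1657, 0.1043]
ee_rot: [-3.141, -0.0, 0.275]
ft_force: [1.8, -3.9, -0.6]
gripper_width: 0.241
```

```bash
python3 st.py; python3 -c "
from h import *
import time
fs=[]
for i in range(6):
    get_image('side'); fs.append(sense()['ft_force'])
print(np.round(fs,2))
b=get_image('side'); a=get_image('top')
cv2.imwrite('pics/c6.png',np.hstack([cv2.resize(a[155:255,175:305],(494,380),interpolation=cv2.INTER_CUBIC),cv2.resize(b[115:215,225:325],(380,380),interpolation=cv2.INTER_CUBIC)])[:,120:])"
```

```text
t 9.5 stand x 0.0003 y -0.0004 z 0.1043 F stand 0.65 -4.26 -0.64 M [-0.69 -0.29  0.03] rpy [-1.7998e+02 -1.0000e-02  1.5780e+01] w 0.241
[[ 0.73 -4.03  0.05]
 [ 1.88 -3.13 -0.5 ]
 [ 1.89 -3.1  -0.24]
 [ 0.9  -2.65  0.8 ]
 [ 1.12 -3.96  0.06]
 [ 0.95 -4.17 -0.76]]
```

View pics/c6.png

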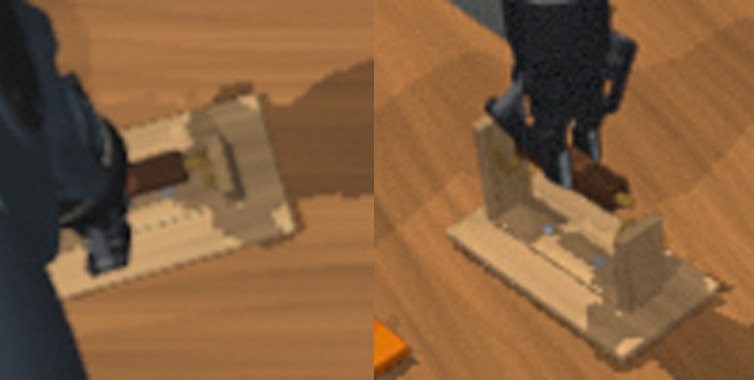

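Side half: the sprung end is on the plain face above the U, and the fixed pin at about (625,200) is above the closed ring at (628,222). Contact was at about y=-4.5 mm. Press further.

>>> send_rows:
  dp:
    - [0, -0.002, 0]
    - [0, -0.004, 0]
    - [0, -0.006, 0]
    - [0, -0.007, 0]
    - [0, -0.007, 0]
    - [0, -0.007, 0]
  rot:
    - [0, 0, 0]
    - [0, 0, 0]
    - [0, 0, 0]
    - [0, 0, 0]
    - [0, 0, 0]
    - [0, 0, 0]
  claw: [1, 1, 1, 1, 1, 1]

```text
time_s: 10.5
position: [0.4962, 0.1723, 0.1043]
ee_rot: [3.141, -0.0, 0.275]
ft_force: [2.6, -7.4, -0.0]
gripper_width: 0.243
```

```bash
cat > avg.py <<'E'
from h import *
import sys
p=(.4977,.166,.274); c,n=np.cos(p[2]),np.sin(p[2]); R=np.array([[c,n,0],[-n,c,0],[0,0,1]])
L=[];N=int(sys.argv[1])
for i in range(N):
    get_image('side'); s=sense(); L.append(np.r_[R@s["ft_force"],R@s["moment"],R@(s["position"]-[p[0],p[1],0])])
L=np.array(L); print("t",round(s["time_s"],2),"F",L[:,:3].mean(0).round(2),"sd",L[:,:3].std(0).round(2),"M",L[:,3:6].mean(0).round(3),"sd",L[:,3:6].std(0).round(3),"pos mm",(L[:,6:].mean(0)*1e3).round(2),"rpy",np.degrees(s["ee_rot"]).round(2))
E
python3 avg.py 12
```

```text
t 11.1 F [ 0.62 -6.91  0.52] sd [0.44 0.51 0.41] M [-1.288 -0.14  -0.037] sd [0.029 0.033 0.036] pos mm [  0.28   6.38 104.35] rpy [ 1.7997e+02 -1.0000e-02  1.5770e+01]
```

>>> send_rows:
  dp:
    - [0, -0.0007, 0]
    - [0, -0.0007, 0]
    - [0, -0.0007, 0]
  rot:
    - [0, 0, 0]
    - [0, 0, 0]
    - [0, 0, 0]
  claw: [1, 1, 1]

```text
time_s: 11.4
position: [0.496, 0.1729, 0.1043]
ee_rot: [3.141, -0.0, 0.275]
ft_force: [2.4, -7.1, -0.3]
gripper_width: 0.241
```

```bash
python3 avg.py 12
```

```text
t 12.0 F [ 0.91 -7.13  0.44] sd [0.41 0.3  0.56] M [-1.334 -0.155 -0.058] sd [0.029 0.039 0.032] pos mm [  0.27   7.03 104.35] rpy [ 1.7997e+02 -1.0000e-02  1.5770e+01]
```

>>> send_rows:
  dp:
    - [0, -0.0003, 0.002]
    - [0, -0.0003, 0.004]
    - [0, -0.0003, 0.006]
    - [0, -0.0003, 0.008]
    - [0, -0.0003, 0.01]
    - [0, -0.0003, 0.012]
    - [0, -0.0003, 0.012]
  rot:
    - [0, 0, 0]
    - [0, 0, 0]
    - [0, 0, 0]
    - [0, 0, 0]
    - [0, 0, 0]
    - [0, 0, 0]
    - [0, 0, 0]
  claw: [1, 1, 1, 1, 1, 1, 1]

```text
time_s: 12.7
position: [0.4961, 0.1732, 0.0924]
ee_rot: [3.141, -0.0, 0.275]
ft_force: [3.2, -6.4, 0.1]
gripper_width: 0.247
```

```bash
python3 avg.py 8
```

```text
t 13.1 F [ 1.17 -7.55 -0.68] sd [0.59 0.18 0.22] M [-1.426 -0.254 -0.077] sd [0.021 0.02  0.03 ] pos mm [ 0.33  7.28 92.3 ] rpy [ 1.7996e+02 -1.0000e-02  1.5760e+01]
```

>>> send_rows:
  dp:
    - [0, 0.0003, 0.002]
    - [0, 0.0003, 0.004]
    - [0, 0.0003, 0.006]
    - [0, 0.0003, 0.008]
    - [0, 0.0003, 0.008]
  rot:
    - [0, 0, 0]
    - [0, 0, 0]
    - [0, 0, 0]
    - [0, 0, 0]
    - [0, 0, 0]
  claw: [1, 1, 1, 1, 1]

```text
time_s: 13.6
position: [0.4961, 0.1731, 0.0849]
ee_rot: [-3.142, -0.001, 0.275]
ft_force: [0.4, -7.9, 7.6]
gripper_width: 0.243
```

```bash
python3 avg.py 8
```

```text
t 14.0 F [-1.58 -7.18  6.98] sd [0.5  0.32 0.39] M [-0.963  0.234  0.07 ] sd [0.034 0.031 0.032] pos mm [ 0.36  7.18 84.92] rpy [ 1.7999e+02 -4.0000e-02  1.5780e+01]
```

>>> send_rows:
  dp:
    - [-0.0005, 0, 0]
    - [-0.001, 0, 0]
    - [-0.0015, 0, 0]
    - [-0.0015, 0, 0]
  rot:
    - [0, 0, 0]
    - [0, 0, 0]
    - [0, 0, 0]
    - [0, 0, 0]
  claw: [1, 1, 1, 1]

```text
time_s: 14.4
position: [0.4952, 0.1727, 0.0848]
ee_rot: [3.141, -0.002, 0.275]
ft_force: [3.6, -5.8, 2.7]
gripper_width: 0.244
```

```bash
python3 avg.py 8
```

```text
t 14.8 F [ 1.33 -7.12  3.37] sd [0.35 0.56 0.34] M [-1.177 -0.283 -0.12 ] sd [0.013 0.017 0.039] pos mm [-0.61  7.1  84.79] rpy [ 1.7998e+02 -9.0000e-02  1.5760e+01]
```

>>> send_rows:
  dp:
    - [-0.0005, 0, 0]
    - [-0.001, 0, 0]
    - [-0.001, 0, 0]
    - [-0.001, 0, 0]
  rot:
    - [0, 0, 0]
    - [0, 0, 0]
    - [0, 0, 0]
    - [0, 0, 0]
  claw: [1, 1, 1, 1]

```text
time_s: 15.2
position: [0.4949, 0.1725, 0.0849]
ee_rot: [3.141, -0.003, 0.275]
ft_force: [6.3, -6.2, 1.4]
gripper_width: 0.243
```

```bash
python3 avg.py 8
```

```text
t 15.6 F [ 3.91 -7.58  2.52] sd [0.32 0.66 0.75] M [-1.224 -0.732 -0.275] sd [0.026 0.034 0.022] pos mm [-0.91  7.08 84.93] rpy [ 1.7998e+02 -1.6000e-01  1.5740e+01]
```

```bash
python3 -c "
from h import *
b=get_image('side'); a=get_image('top')
cv2.imwrite('pics/c7.png',np.hstack([cv2.resize(a[175:225,235:285],(380,380),interpolation=cv2.INTER_CUBIC),cv2.resize(b[125:205,235:315],(420,420),interpolation=cv2.INTER_CUBIC)[:380]]))"
```

View pics/c7.png

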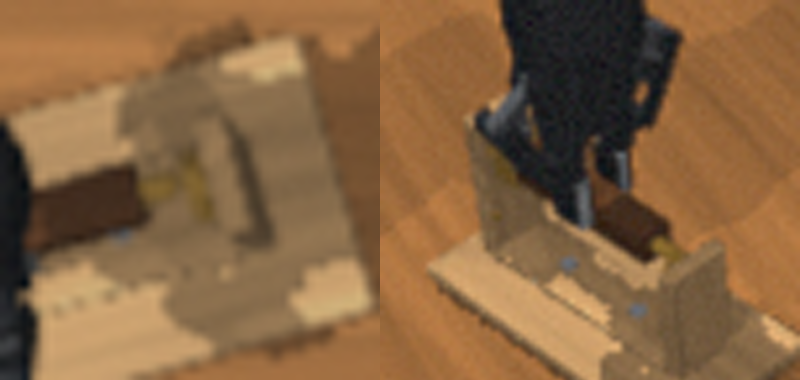

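>>> send_rows:
  dp:
    - [0.0008, 0, 0]
    - [0.0008, 0, 0]
    - [0.0008, 0, 0.001]
    - [0.0008, 0, 0.002]
    - [0.0008, 0, 0.002]
  rot:
    - [0, 0, 0]
    - [0, 0, 0]
    - [0, 0, 0]
    - [0, 0, 0]
    - [0, 0, 0]
  claw: [1, 1, 1, 1, 1]

```text
time_s: 16.2
position: [0.4948, 0.1725, 0.0826]
ee_rot: [3.141, -0.001, 0.275]
ft_force: [3.1, -6.8, 2.1]
gripper_width: 0.243
```

```bash
python3 avg.py 8
```

```text
t 16.6 F [ 0.99 -6.93  1.44] sd [0.38 0.31 0.44] M [-1.271 -0.253 -0.109] sd [0.037 0.022 0.011] pos mm [-1.1   7.06 82.55] rpy [ 1.7997e+02 -5.0000e-02  1.5760e+01]
```

>>> send_rows:
  dp:
    - [0, 0, 0.001]
    - [0, 0, 0.002]
    - [0, 0, 0.003]
    - [0, 0, 0.004]
    - [0, 0, 0.004]
  rot:
    - [0, 0, 0]
    - [0, 0, 0]
    - [0, 0, 0]
    - [0, 0, 0]
    - [0, 0, 0]
  claw: [1, 1, 1, 1, 1]

```text
time_s: 17.1
position: [0.4946, 0.1725, 0.0786]
ee_rot: [3.141, -0.001, 0.275]
ft_force: [3.9, -6.4, 1.4]
gripper_width: 0.24
```

```bash
python3 avg.py 6
```

```text
t 17.4 F [ 1.2  -6.87  1.35] sd [0.33 0.43 0.5 ] M [-1.286 -0.18  -0.054] sd [0.029 0.017 0.021] pos mm [-1.25  7.05 78.49] rpy [ 1.7997e+02 -3.0000e-02  1.5770e+01]
```

>>> send_rows:
  dp:
    - [0, 0, 0.001]
    - [0, 0, 0.002]
    - [0, 0, 0.003]
    - [0, 0, 0.004]
    - [0, 0, 0.004]
  rot:
    - [0, 0, 0]
    - [0, 0, 0]
    - [0, 0, 0]
    - [0, 0, 0]
    - [0, 0, 0]
  claw: [1, 1, 1, 1, 1]

```text
time_s: 17.9
position: [0.4946, 0.1725, 0.0746]
ee_rot: [3.141, -0.001, 0.275]
ft_force: [2.4, -7.4, 2.8]
gripper_width: 0.244
```

```bash
python3 avg.py 6
```

```text
t 18.2 F [ 0.21 -7.19  2.61] sd [0.36 0.6  0.56] M [-1.225 -0.071 -0.012] sd [0.028 0.02  0.017] pos mm [-1.25  7.11 74.59] rpy [ 1.7998e+02 -4.0000e-02  1.5770e+01]
```

>>> send_rows:
  dp:
    - [0, 0.001, 0]
    - [0, 0.002, 0]
    - [0, 0.003, 0]
    - [0, 0.003, 0]
  rot:
    - [0, 0, 0]
    - [0, 0, 0]
    - [0, 0, 0]
    - [0, 0, 0]
  claw: [1, 1, 1, 1]

```text
time_s: 18.6
position: [0.4954, 0.1697, 0.0746]
ee_rot: [3.142, -0.001, 0.275]
ft_force: [2.5, -5.4, 1.7]
gripper_width: 0.247
```

```bash
python3 avg.py 6
```

```text
t 18.9 F [ 0.24 -6.14  1.77] sd [0.47 0.64 0.48] M [-0.974 -0.108 -0.05 ] sd [0.02  0.014 0.025] pos mm [-1.25  4.28 74.55] rpy [-1.800e+02 -4.000e-02  1.578e+01]
```

>>> send_rows:
  dp:
    - [0, 0.001, 0]
    - [0, 0.002, 0]
    - [0, 0.003, 0]
    - [0, 0.003, 0]
  rot:
    - [0, 0, 0]
    - [0, 0, 0]
    - [0, 0, 0]
    - [0, 0, 0]
  claw: [1, 1, 1, 1]

```text
time_s: 19.3
position: [0.4958, 0.1673, 0.0745]
ee_rot: [-3.14, -0.0, 0.276]
ft_force: [0.2, -1.2, 4.6]
gripper_width: 0.243
```

```bash
python3 avg.py 6
```

```text
t 19.6 F [-1.08 -1.11  5.28] sd [0.31 0.51 0.44] M [-0.105  0.28  -0.231] sd [0.03  0.028 0.044] pos mm [-1.54  1.66 74.45] rpy [-1.7995e+02 -1.0000e-02  1.5790e+01]
```

>>> send_rows:
  dp:
    - [0, -0.001, 0]
    - [-0.0005, -0.001, -0.0007]
    - [-0.0007, -0.001, -0.0013]
    - [-0.0007, -0.001, -0.0013]
    - [-0.0007, 0.0005, -0.0013]
    - [-0.0007, 0.0015, -0.0013]
    - [-0.0007, 0.0015, -0.0013]
  rot:
    - [0, 0, 0]
    - [0, 0, 0]
    - [0, 0, 0]
    - [0, 0, 0]
    - [0, 0, 0]
    - [0, 0, 0]
    - [0, 0, 0]
  claw: [1, 1, 1, 1, 1, 1, 1]

```text
time_s: 20.3
position: [0.4958, 0.165, 0.0753]
ee_rot: [-3.142, 0.0, 0.275]
ft_force: [2.5, -3.5, -1.7]
gripper_width: 0.24
```

```bash
python3 avg.py 6
```

```text
t 20.6 F [ 1.96 -4.36 -2.97] sd [0.29 0.34 0.37] M [-0.997 -0.431 -0.176] sd [0.021 0.045 0.025] pos mm [-2.19 -0.18 75.41] rpy [-1.7998e+02  1.0000e-02  1.5790e+01]
```

>>> send_rows:
  dp:
    - [0.0003, 0, 0.0005]
    - [0.0003, 0.0005, 0.0007]
    - [0.0003, 0.001, 0.0007]
    - [0.0003, 0.0015, 0.0007]
    - [0.0003, 0.0015, 0.0007]
  rot:
    - [0, 0, 0]
    - [0, 0, 0]
    - [0, 0, 0]
    - [0, 0, 0]
    - [0, 0, 0]
  claw: [1, 1, 1, 1, 1]

```text
time_s: 21.1
position: [0.4961, 0.164, 0.0749]
ee_rot: [-3.141, 0.0, 0.276]
ft_force: [0.8, -2.7, 1.6]
gripper_width: 0.24
```

```bash
python3 avg.py 6
```

```text
t 21.4 F [-1.5  -1.94  2.12] sd [0.37 0.45 0.5 ] M [-0.471  0.289 -0.162] sd [0.034 0.067 0.029] pos mm [-2.05 -1.53 74.94] rpy [-1.7997e+02  1.0000e-02  1.5790e+01]
```

>>> send_rows:
  dp:
    - [-0.0002, 0, -0.0003]
    - [-0.0002, 0.0005, -0.0003]
    - [-0.0002, 0.0008, -0.0003]
    - [-0.0002, 0.0008, -0.0003]
  rot:
    - [0, 0, 0]
    - [0, 0, 0]
    - [0, 0, 0]
    - [0, 0, 0]
  claw: [1, 1, 1, 1]

```text
time_s: 21.8
position: [0.4965, 0.1631, 0.0751]
ee_rot: [-3.141, -0.0, 0.275]
ft_force: [0.6, -2.4, -1.9]
gripper_width: 0.242
```

```bash
python3 avg.py 6
```

```text
t 22.1 F [-0.25 -3.22 -1.51] sd [0.36 0.69 0.46] M [-0.614  0.011 -0.054] sd [0.039 0.025 0.017] pos mm [-2.03 -2.43 75.13] rpy [-179.98   -0.     15.78]
```

>>> send_rows:
  dp:
    - [0, 0.0005, 0]
    - [0, 0.0008, 0]
    - [0, 0.0008, 0]
  rot:
    - [0, 0, 0]
    - [0, 0, 0]
    - [0, 0, 0]
  claw: [1, 1, 1]

```text
time_s: 22.4
position: [0.4965, 0.1628, 0.0752]
ee_rot: [-3.14, -0.0, 0.276]
ft_force: [-1.6, 1.8, -1.7]
gripper_width: 0.242
```

```bash
python3 avg.py 6
```

```text
t 22.7 F [ 0.47  2.67 -2.4 ] sd [0.53 0.67 0.45] M [ 0.401 -0.094 -0.115] sd [0.092 0.05  0.029] pos mm [-2.04 -2.84 75.17] rpy [-1.7994e+02 -1.0000e-02  1.5800e+01]
```

The floor is reached (Fy reversed), so the bar is seated. Release and retreat straight up.

>>> send_rows:
  dp:
    - [0, -0.0005, 0.0003]
    - [0, -0.0005, 0.0005]
    - [0, -0.0005, 0.0005]
    - [0, -0.0005, 0.0005]
    - [0, -0.0005, 0.0005]
    - [0, -0.0005, 0.0005]
    - [0, -0.0005, 0.0005]
    - [0, -0.0005, 0.0005]
    - [0, -0.0005, 0.0005]
    - [0, -0.0005, 0.0005]
    - [0, -0.0005, 0.0005]
    - [0, -0.0005, 0.0005]
    - [0, -0.0005, 0.0005]
  rot:
    - [0, 0, 0]
    - [0, 0, 0]
    - [0, 0, 0]
    - [0, 0, 0]
    - [0, 0, 0]
    - [0, 0, 0]
    - [0, 0, 0]
    - [0, 0, 0]
    - [0, 0, 0]
    - [0, 0, 0]
    - [0, 0, 0]
    - [0, 0, 0]
    - [0, 0, 0]
  claw: [1, 1, 0.3, 0.2, 0, 0, -0.3, -0.3, -0.5, -0.5, -0.5, -0.5, -0.5]

```text
time_s: 24.0
position: [0.4965, 0.1628, 0.0747]
ee_rot: [-3.141, -0.0, 0.275]
ft_force: [0.4, -0.2, 0.1]
gripper_width: 0.751
```

>>> send_rows:
  dp:
    - [0, 0, -0.01]
    - [0, 0, -0.03]
    - [0, 0, -0.06]
    - [0, 0, -0.1]
    - [0, 0, -0.14]
    - [0, 0, -0.16]
    - [0, 0, -0.16]
    - [0, 0.05, -0.16]
    - [0, 0.1, -0.16]
    - [0, 0.15, -0.16]
    - [0, 0.2, -0.16]
    - [0, 0.25, -0.16]
    - [0, 0.25, -0.16]
  rot:
    - [0, 0, 0]
    - [0, 0, 0]
    - [0, 0, 0]
    - [0, 0, 0]
    - [0, 0, 0]
    - [0, 0, 0]
    - [0, 0, 0]
    - [0, 0, 0]
    - [0, 0, 0]
    - [0, 0, 0]
    - [0, 0, 0]
    - [0, 0, 0]
    - [0, 0, 0]
  claw: [-0.5, -0.5, -0.5, -0.5, -0.5, -0.5, -0.5, -0.5, -0.5, -0.5, -0.5, -0.5, -0.5]

```text
time_s: 25.3
position: [0.5651, -0.083, 0.2335]
ee_rot: [3.141, 0.001, 0.27]
ft_force: [0.3, -0.1, -0.4]
gripper_width: 0.749
```

```bash
python3 -c "
from h import *
b=get_image('side'); a=get_image('top')
for t in ('mug','jar','clock'): print(t,[(n,[np.round(r['position'],1).tolist() for r in place_of(n,t)][:2]) for n in('top','side')])
cv2.imwrite('pics/c8.png',np.hstack([cv2.resize(a[170:245,190:295],(448,320),interpolation=cv2.INTER_CUBIC),cv2.resize(b[125:215,235:325],(320,320),interpolation=cv2.INTER_CUBIC)]))"
```

```text
mug [('top', [[308.8, 109.8]]), ('side', [[435.7, 228.1]])]
jar [('top', [[229.9, 114.6]]), ('side', [[343.3, 153.2]])]
clock [('top', [[308.7, 111.7]]), ('side', [[388.5, 188.9]])]
```

View pics/c8.png

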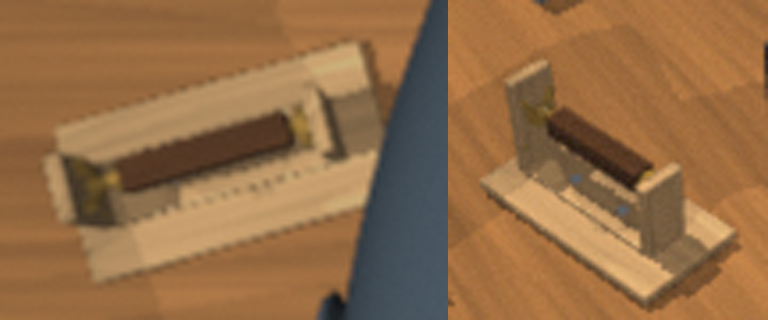

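The bar spans both cups and looks level. The sprung pin sits in the U at (100,180), and the short pin is in the closed ring at (300,125). Nothing is touching it. Handing in.

```bash
python3 -c "
from bench import *
print(close_job(), sense()['time_s'])"
```

```text
the job is handed in; nothing more can be done
the job is handed in; nothing more can be done
```

I picked up the largest bar and fitted it between the two cups of the light-wood stand. I then let go, moved the arm clear and handed the job in at about 26 s of the 58 s allowed.

- **Fitting:** I pressed the sprung pin about 12 mm in on the plain face and slid it down into the U. The pin caught the U's lip with about 7 N, so I shifted the bar about 1.5 mm sideways. The short pin also touched the closed cup's rim on its way in, and I cleared that with a small lift and sideways shift.
- **Forces:** No averaged push along any one axis was above about 8 N, and the highest single reading I saw was about 7.9 N. I only read forces at the end of each move, so a brief peak in between would not show.
- **Seating:** The push along the bar reversed when the short pin reached the cup floor, which shows the bar was fully in. The last picture shows the bar level by eye, with both pins in their cups and nothing touching it. I did not measure how level it is.
- **Mug, jar and clock:** The side camera finds the mug and clock within about 2 px of where they started. The jar reads about 5 px off there but within 1 px from the top camera. The last top-camera reading for the mug was a mix-up: it gave the clock's position. The arm never went near any of them.

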